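Slide the crucible to the yellow inspection stop

ROBOT

A 6-joint arm with a two-finger parallel gripper is mounted at the origin on the work surface. World frame = base frame: x ahead of the robot, y to its left, z up, the work surface at z = 0. Lengths are in m, angles in rad, forces in N, time in s.
With the tool pointing down it reaches from about 0.3 to 0.875 m from the base axis. Payload 4.2 kg.
Tool frame: the origin (TCP) lies midway between the tips of the shut fingers; the grasp point (between the pads) lies 19 mm behind it; z points along the fingers, y is the line along which they close (so a half turn about z gives the same grasp; the last joint's range is limited). The gripper opens to 85 mm and grips with 20 to 120 N. Pads are 22 mm wide; open, the fingers measure 114 mm over their backs; the gripper's body (76 mm by 85 mm) begins 54 mm behind the grasp point. The pads swing forward as they close: fully open they stand 13 mm farther back than shut.
Start: joints at [-1.184, 0.32, 1.565, -0, 1.257, -0.02], TCP at [0.228, -0.528, 0.231] pointing down, gripper open.
Joint ranges: [-3.11, 3.11], [-0.84, 2.01], [0.21, 2.61], [-1.34, 4.49], [0.05, 2.63], [-2.56, 2.56]. Speed limits (rad/s): [2.57, 2.57, 3.14, 3.14, 3.14, 3.14].

INTERFACE

Orientations are given as a rotation vector (axis times angle).
In Python, from station import env gives the robot as it stands. The module is installed in compiled form; this text tells all that it offers.
- The arm moves only by the shell command python3 -m pendant 'ROWS'. ROWS is JSON, a list of rows, each an object with "dr": the turn, a rotation vector about the tool's x, y, z in degrees, a list of three; "offset": the shift along the tool's x, y, z in cm, a list of three; "claw": the gripper command: -1 is shut, 1 is fully open, values between are in proportion. A call has 1 to 10 rows; each row is the pose to reach, as a shift and turn from the pose commanded when the call began, along the tool's axes at that moment; what a row does not reach only later rows make up. A row lasts 1/10 s, in which the tool goes at most 50 mm and 8.59 degrees, less where a joint would pass 70% of its speed; a pose out of reach is approached as far as the arm can. A call with a gripper value outside its range is refused whole. The fingers move at their own pace and stop on an object; the grip force is fixed at half the most. Time passes only in rows, so rows that repeat a pose let the fingers close. It gives the time, the measured TCP pose, the force, the opening and the grip force at its end, in the units of the state.
- env.get_obs(): the state, without advancing time (a new reading comes with each control period).
- env.camera(name): name is "scene" or "top"; returns a dict with "img" (480x640x3 uint8, red, green, blue), "range_z" (480x640 float32, m along the optical axis (not along the pixel's ray), 0 where there is no reading), "fovy" (degrees; the focal length in pixels is half the picture's height over the tangent of half this angle, whatever the lens; pixels are square), "cx", "cy" (the principal point, pixels), "dist" ([k1, k2, p1, p2, k3] as OpenCV has them; the pictures are not rectified), "world_to_cam" (4x4, takes a point from world to camera coordinates). Camera axes: x right, y down, z forward; pixel columns grow to the right and rows downward; lengths in m; the calibration is good to about 2 mm. A picture is of the moment at which its call begins.
- env.hand_in(): hands the job in; it is judged then, once.
The state is a dict: "time_s": time; "joint_pos": joint angles; "dq": joint speeds; "joint_torque": joint torques, N m; "tcp_pos": TCP position; "tool_rot": TCP orientation; "force": force on the tool from outside, world axes, zero at the start; "wrist_torque": the same for the moment, N m; "width": opening from 0.0 (shut) to 1.0 (fully open); "grip_force": force on a finger pad.
Only numpy, scipy, OpenCV 4.12 (cv2) and the standard library are available. Lean on these libraries where they do the work, as an engineer would, in place of code of your own. Each camera call takes 0.05 s, during which the arm holds its last target. There are 200 camera calls.

TASK

Bring the crucible on the inspection slide to the yellow stop by its light panel: with the fingertips press down the green pad in the middle of the blue slider to free its friction hold, push the slider with the pad still held down until it rests against the yellow stop, then let the pad up so that it holds there. Never drag the slider while the pad is up. Do not touch or lift the crucible, which rides in its nest, and leave everything else where it is.

Things in the scene. Friction and masses are not known exactly. Their poses are not given: they have to be found in the camera images.
- carriage_mid (a point): Middle of the blue slider (carriage of the twin-rail inspection slide), on its deck under the green pad, 43 mm above the work surface. Its y axis runs along the rails, the only way it can slide (either way); x points across them from the pad towards the crucible. Slider 100 mm along y, 85 mm across; at each end a shoulder 14 mm thick rises to 66 mm above the work surface.
- pad_top (a point): Centre of the top of the green press pad in the middle of the slider: 68 mm along the slide, 56 mm across, 56 mm above the work surface when up; axes as the slider's. It is the floor of an open pocket 72 mm long between the two shoulders: fingertips that press the pad can push on the inner face of a shoulder.
- pad (a joint): How far the green pad is pressed down, m: 0 up (a brake under it grips the rail with about 12 to 18 N), 0.008 fully down. A spring pushes it up, 10 N at the top to 13 N fully down; the slider is free once the pad is 2 mm or more down, and the hold is back as soon as the pad is let up.
- carriage (a joint): Travel of the slider along its y axis, m, from where it stood at the start (0). When free it moves with about 1 N.
- yellow_stop_mid (a point): Middle of the yellow stop block, on the same rail, height and axes as carriage_mid; it may lie to either side of the slider (+y or -y). 24 mm along the slide, 75 mm across, top at 66 mm, with a screw to 74 mm. The slider touches it when the two middles are 62 mm apart. It carries a white light panel, 170 mm long, 66 mm high, 160 mm off across the slide (+x).
- grey_stop_mid (a point): Middle of the grey stop block, the wrong one, at the other end of the rail: the same block without a light panel.
- crucible_mid (a point): Centre (half-way up) of the small white ceramic crucible, 40 mm in diameter and 40 mm high, 70 g. It stands loose in a square nest with 6 mm lips on the slider's aluminium side table, its axis 90 mm across (slider +x) from the middle of the pad, its rim 83 mm above the work surface. It rides along with the slider.
- nest (a point): Centre of the floor of the crucible's nest on the slider, 43 mm above the work surface.
- ring_gauge: Bystander: steel ring gauge, 52 mm across, 18 mm high, lying on the table before the slide (robot side). Origin at its underside.
- plug_gauge: Bystander: upright brass plug gauge, 24 mm in diameter, 42 mm high, before the slide. Origin at its underside.
- loupe: Bystander: black loupe, 40 mm in diameter, 36 mm high, before the slide. Origin at its underside.
- jar: Bystander: white jar with a blue cap, 60 mm in diameter, 85 mm high, to the left. Origin at its underside.
- tall_crucible: Bystander: spare white crucible, 54 mm in diameter, 70 mm high, to the left. Origin at its underside.
- tiles: Bystander: stack of white ceramic tiles, 92 mm square, 40 mm high, to the right. Origin at its underside.
- v_block: Bystander: steel V-block, 50 x 40 mm, 36 mm high, to the right. Origin at its underside.
- crucible: The same crucible, origin at the centre of its underside.
Things that resemble listed ones, but are neither listed nor needed, are in the scene too. What is shaped like the crucible but orange is not meant.

How it is judged:
By the outcome, as a careful person would: the job done as asked, in the order asked, and still so for the second after the job is handed in, with the robot touching nothing.
It also fails if it takes over 38 s, if anything falls off the work surface, if the arm or the gripper's body presses on something with over 40 N, if the wrist force passes 120 N, or if a joint passes its speed limit or range.

## Working session

There is one attempt and no reset: what is moved stays moved. The work goes in short steps, Python scripts to look and compute and a shell command to move; the robot and the scene stay as the last step left them, time stands still between calls to the robot, and variables do not carry over. Pictures are saved under pics/ and viewed, at most 10 in all, crops included, and the job is handed in when it is done.

```bash
mkdir -p pics
cat > h.py <<'E'
import numpy as np, cv2
from station import env
def cam(n,save=None):
    c=env.camera(n)
    if save: cv2.imwrite(f'pics/{save}.png',c['img'][:,:,::-1])
    return c
def cloud(c):
    f=240/np.tan(np.radians(c['fovy'])/2); K=np.array([[f,0,c['cx']],[0,f,c['cy']],[0,0,1.]])
    v,u=np.mgrid[:480,:640]
    p=cv2.undistortPoints(np.stack([u,v],-1).reshape(-1,1,2).astype(np.float64),K,np.array(c['dist'],float)).reshape(480,640,2)
    z=c['range_z'].astype(float)
    P=np.dstack([p[...,0]*z,p[...,1]*z,z,np.ones_like(z)])
    W=P@np.linalg.inv(c['world_to_cam']).T
    W=W[...,:3]; W[z==0]=np.nan
    return W
E
python3 - <<'E'
from h import *
for n in('scene','top'):
    c=cam(n,n+'0'); np.save(n+'.npy',cloud(c))
print(env.get_obs())
E
```

```text
{'time_s': 0.1, 'joint_pos': array([-1.18395034e+00,  3.20280555e-01,  1.56555979e+00, -7.33461463e-06,
        1.25740577e+00, -2.00183171e-02]), 'dq': array([ 0.00198771, -0.00225874, -0.00408834,  0.0006354 , -0.00097199,
        0.00093383]), 'joint_torque': array([ 5.81383101e-04, -4.16408873e+01, -2.34704465e+01, -2.74801323e-05,
        4.87902333e-03,  1.33068735e-06]), 'tcp_pos': array([ 0.2273742 , -0.52767148,  0.23053506]), 'tool_rot': array([-3.07521798e+00, -6.34377197e-01,  4.84227033e-04]), 'force': array([ 0.21236515,  0.45105206, -0.63566758]), 'wrist_torque': array([ 0.02563751, -0.06583725, -0.00601637]), 'grip_force': 0.0, 'width': 1.002417280264217}
```

View pics/top0.png

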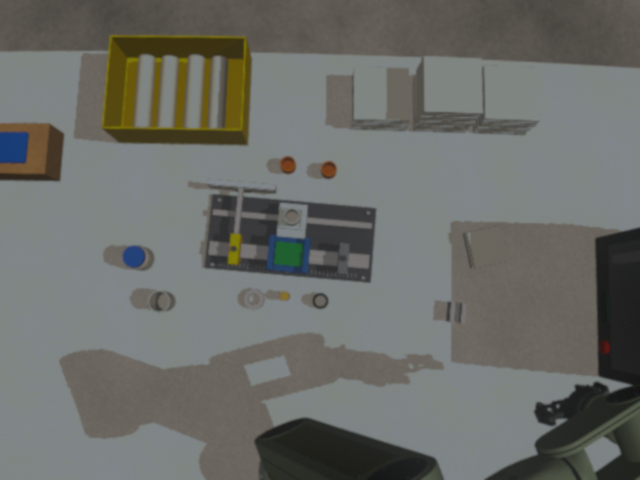

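View pics/scene0.png

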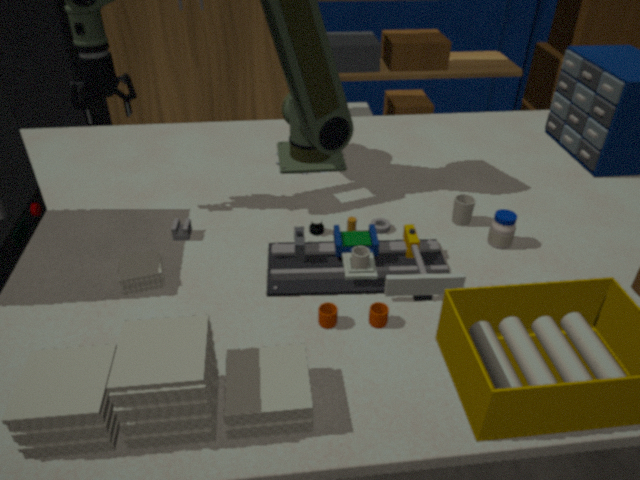

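The top picture shows the green pad at about (289,253), the yellow stop at (235,248), the grey stop at (343,258) and the crucible at (291,217). The panel is on the yellow stop's side. The scene view agrees with this.

Run:
```python
from h import *
W=np.load('top.npy'); im=cv2.imread('pics/top0.png'); hsv=cv2.cvtColor(im,cv2.COLOR_BGR2HSV); H,S,V=cv2.split(hsv)
box=np.zeros(H.shape,bool); box[195:320,190:390]=1
for n,m in dict(green=(H>45)&(H<85)&(S>100),blue=(H>95)&(H<130)&(S>120),yellow=(H>20)&(H<35)&(S>120)).items():
    m=m&box; 
    if n=='yellow': m[280:]=0
    p=W[m]; p=p[np.isfinite(p[:,2])]
    print(n,len(p),np.median(p,0),p.min(0),p.max(0)); 
    r=cv2.minAreaRect(p[:,:2].astype(np.float32)*1000); print(r)
for u,v in[(289,253),(270,252),(308,255),(235,248),(343,258),(291,217),(300,215),(291,206),(236,262)]: print(u,v,W[v,u].round(4))
import json
W2=np.load('scene.npy'); im=cv2.imread('pics/scene0.png'); H,S,V=cv2.split(cv2.cvtColor(im,cv2.COLOR_BGR2HSV))
b=np.zeros(H.shape,bool); b[220:300,260:460]=1
for n,m in dict(green=(H>45)&(H<85)&(S>100),yellow=(H>20)&(H<35)&(S>120)).items():
    p=W2[m&b]; p=p[np.isfinite(p[:,2])]; print('scene',n,len(p),np.median(p,0),cv2.minAreaRect(p[:,:2].astype(np.float32)*1000))
from scipy.spatial.transform import Rotation as R
print(R.from_rotvec(env.get_obs()['tool_rot']).as_matrix().round(3))
```

```text
green 624 [0.53495698 0.05415251 0.05614452] [0.50523959 0.02030879 0.04284011] [0.56286664 0.08853235 0.0652501 ]
((535.0133666992188, 54.154884338378906), (67.66295623779297, 56.85532760620117), 86.97252655029297)
blue 663 [0.52724933 0.05658482 0.06308816] [0.48994774 0.00346237 0.03482499] [0.57817606 0.10443479 0.07445036]
((533.9735107421875, 53.69176483154297), (98.62979125976562, 83.54278564453125), 86.63851165771484)
yellow 327 [0.53923542 0.18390889 0.06551186] [0.50503284 0.1725433  0.00794624] [0.58524916 0.20957346 0.0783276 ]
((545.67529296875, 190.94497680664062), (33.631927490234375, 80.45164489746094), 86.27904510498047)
289 253 [0.5352 0.0516 0.064 ]
270 252 [0.5362 0.0974 0.0678]
308 255 [0.5312 0.0055 0.0671]
235 248 [0.5434 0.1817 0.0734]
343 258 [ 0.5256 -0.0791  0.0712]
291 217 [0.6263 0.0501 0.0447]
300 215 [0.6321 0.028  0.0433]
291 206 [0.6543 0.051  0.0422]
236 262 [0.5103 0.1794 0.0634]
scene green 439 [0.5379867  0.05311837 0.05510709] ((561.9911499023438, 32.04365539550781), (331.6231994628906, 251.16183471679688), 81.00846862792969)
scene yellow 517 [0.57538373 0.1800914  0.06576737] ((594.2404174804688, 154.9732208251953), (474.823974609375, 198.50257873535156), 26.235687255859375)
[[ 0.918  0.396 -0.001]
 [ 0.396 -0.918  0.002]
 [ 0.    -0.002 -1.   ]]
```

```bash
python3 -m pendant '[{"dr":[0,0,3],"offset":[2,-1.6,0],"claw":-1},{"dr":[0,0,6],"offset":[5,-4.1,0],"claw":-1},{"dr":[0,0,9],"offset":[8.2,-6.7,0],"claw":-1},{"dr":[0,0,12],"offset":[11.4,-9.3,0],"claw":-1},{"dr":[0,0,15],"offset":[14.6,-12,0],"claw":-1},{"dr":[0,0,18],"offset":[17.8,-14.6,0],"claw":-1},{"dr":[0,0,21],"offset":[21,-17.2,0],"claw":-1},{"dr":[0,0,24],"offset":[23.5,-19.3,0],"claw":-1},{"dr":[0,0,26.6],"offset":[26,-21.3,0],"claw":-1},{"dr":[0,0,26.6],"offset":[26,-21.3,0],"claw":-1}]'
python3 -c "
from h import *
from scipy.spatial.transform import Rotation as R
o=env.get_obs();M=R.from_rotvec(o['tool_rot']).as_matrix();print(M.round(3),o['time_s'],o['tcp_pos'],M.T@(np.array([.536,.069,.12])-o['tcp_pos'])*100)"
```

```text
time_s: 1.1
tcp_pos: [0.3829, -0.2268, 0.2311]
tool_rot: [-3.139, 0.084, 0.0]
force: [0.3, -1.1, 0.5]
width: -0.004
grip_force: 0.0
[[ 0.999 -0.054 -0.   ]
 [-0.054 -0.999  0.001]
 [-0.    -0.001 -1.   ]] 1.1 [ 0.38286701 -0.22680526  0.23108888] [ 13.70614329 -30.34384732  11.14919751]
```

```bash
python3 -m pendant '[{"dr":[0,0,0],"offset":[1,-2.5,0],"claw":-1},{"dr":[0,0,0],"offset":[3,-6.5,0],"claw":-1},{"dr":[0,0,0],"offset":[5,-10.5,1],"claw":-1},{"dr":[0,0,0],"offset":[7,-14.5,3],"claw":-1},{"dr":[0,0,0],"offset":[8.8,-18.5,5],"claw":-1},{"dr":[0,0,0],"offset":[10.4,-22.5,7],"claw":-1},{"dr":[0,0,0],"offset":[12,-26,9],"claw":-1},{"dr":[0,0,0],"offset":[13.2,-29,10.5],"claw":-1},{"dr":[0,0,0],"offset":[13.7,-30.3,11.1],"claw":-1},{"dr":[0,0,0],"offset":[13.7,-30.3,11.1],"claw":-1}]'
python3 - <<'E'
from h import *
c=cam('scene'); a=c['img'][180:320,250:470,::-1]; t=cam('top')['img'][180:320,190:410,::-1]
cv2.imwrite('pics/a1.png',cv2.resize(np.vstack([a,t]),None,fx=2.1,fy=2.1,interpolation=cv2.INTER_CUBIC))
E
```

```text
time_s: 2.1
tcp_pos: [0.5362, 0.0655, 0.1191]
tool_rot: [3.14, -0.087, -0.003]
force: [-0.2, -0.8, 1.1]
width: -0.001
grip_force: 0.0
```

View pics/a1.png

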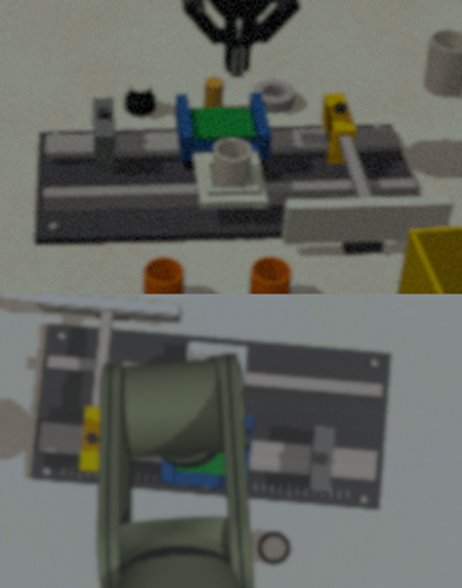

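The shut fingertips at about (237,65) in the crop hang above the pad, towards the yellow-side shoulder. I'll go down to just above the pad.

```bash
python3 -m pendant '[{"dr":[0,0,0],"offset":[0,0,1],"claw":-1},{"dr":[0,0,0],"offset":[0,0,2.5],"claw":-1},{"dr":[0,0,0],"offset":[0,0,4],"claw":-1},{"dr":[0,0,0],"offset":[0,0,5],"claw":-1},{"dr":[0,0,0],"offset":[0,0,5.6],"claw":-1},{"dr":[0,0,0],"offset":[0,0,5.9],"claw":-1},{"dr":[0,0,0],"offset":[0,0,5.9],"claw":-1},{"dr":[0,0,0],"offset":[0,0,5.9],"claw":-1}]'
```

```text
time_s: 3.0
tcp_pos: [0.5366, 0.065, 0.0617]
tool_rot: [-3.14, 0.09, -0.002]
force: [0.4, 1.0, -0.5]
width: -0.002
grip_force: 0.0
```

```bash
python3 -m pendant '[{"dr":[0,0,0],"offset":[0,0,0.15],"claw":-1},{"dr":[0,0,0],"offset":[0,0,0.3],"claw":-1},{"dr":[0,0,0],"offset":[0,0,0.45],"claw":-1},{"dr":[0,0,0],"offset":[0,0,0.6],"claw":-1},{"dr":[0,0,0],"offset":[0,0,0.6],"claw":-1},{"dr":[0,0,0],"offset":[0,0,0.6],"claw":-1}]'
```

```text
time_s: 3.6
tcp_pos: [0.5364, 0.0651, 0.0561]
tool_rot: [-3.14, 0.09, -0.001]
force: [-1.4, 0.4, 4.9]
width: -0.001
grip_force: 2.9
```

Contact is at z = 0.056, as expected. I'll press further.

```bash
python3 -m pendant '[{"dr":[0,0,0],"offset":[0,0,0.15],"claw":-1},{"dr":[0,0,0],"offset":[0,0,0.3],"claw":-1},{"dr":[0,0,0],"offset":[0,0,0.45],"claw":-1},{"dr":[0,0,0],"offset":[0,0,0.55],"claw":-1},{"dr":[0,0,0],"offset":[0,0,0.55],"claw":-1},{"dr":[0,0,0],"offset":[0,0,0.55],"claw":-1}]'
```

```text
time_s: 4.2
tcp_pos: [0.5364, 0.0652, 0.0513]
tool_rot: [-3.14, 0.09, -0.002]
force: [-3.6, 0.3, 11.3]
width: -0.003
grip_force: 5.7
```

```bash
python3 -m pendant '[{"dr":[0,0,0],"offset":[0,-0.2,0],"claw":-1},{"dr":[0,0,0],"offset":[0,-0.5,0],"claw":-1},{"dr":[0,0,0],"offset":[0,-0.9,0],"claw":-1},{"dr":[0,0,0],"offset":[0,-1.3,0],"claw":-1},{"dr":[0,0,0],"offset":[0,-1.7,0],"claw":-1},{"dr":[0,0,0],"offset":[0,-2.1,0],"claw":-1},{"dr":[0,0,0],"offset":[0,-2.5,0],"claw":-1},{"dr":[0,0,0],"offset":[0,-2.8,0],"claw":-1},{"dr":[0,0,0],"offset":[0,-3,0],"claw":-1},{"dr":[0,0,0],"offset":[0,-3,0],"claw":-1}]'
python3 - <<'E'
from h import *
c=cam('scene'); a=c['img'][180:320,250:470,::-1]
cv2.imwrite('pics/a2.png',cv2.resize(a,None,fx=3,fy=3,interpolation=cv2.INTER_CUBIC))
E
```

```text
time_s: 5.2
tcp_pos: [0.5384, 0.0955, 0.0514]
tool_rot: [-3.14, 0.09, -0.002]
force: [-1.8, 0.3, 11.5]
width: 0.002
grip_force: 5.7
```

View pics/a2.png

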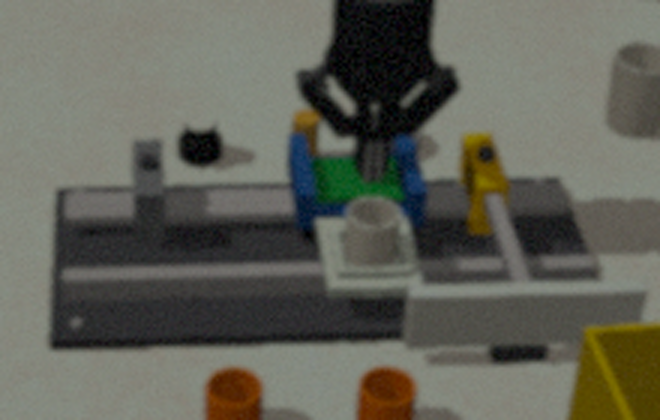

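The slider moves with the fingers. The shoulder at (410,160) has about 45 px to go to the stop at (475,180), the pad is down and the crucible is in its nest. I'll carry on.

```bash
python3 -m pendant '[{"dr":[0,0,0],"offset":[0,-0.2,0],"claw":-1},{"dr":[0,0,0],"offset":[0,-0.5,0],"claw":-1},{"dr":[0,0,0],"offset":[0,-0.9,0],"claw":-1},{"dr":[0,0,0],"offset":[0,-1.3,0],"claw":-1},{"dr":[0,0,0],"offset":[0,-1.7,0],"claw":-1},{"dr":[0,0,0],"offset":[0,-2.1,0],"claw":-1},{"dr":[0,0,0],"offset":[0,-2.5,0],"claw":-1},{"dr":[0,0,0],"offset":[0,-2.8,0],"claw":-1},{"dr":[0,0,0],"offset":[0,-3,0],"claw":-1},{"dr":[0,0,0],"offset":[0,-3,0],"claw":-1}]'
```

```text
time_s: 6.25
tcp_pos: [0.5403, 0.1255, 0.0516]
tool_rot: [-3.139, 0.09, -0.003]
force: [-3.0, 1.0, 11.1]
width: 0.001
grip_force: 5.7
```

```bash
python3 -m pendant '[{"dr":[0,0,0],"offset":[0,-0.1,0],"claw":-1},{"dr":[0,0,0],"offset":[0,-0.2,0],"claw":-1},{"dr":[0,0,0],"offset":[0,-0.3,0],"claw":-1},{"dr":[0,0,0],"offset":[0,-0.4,0],"claw":-1},{"dr":[0,0,0],"offset":[0,-0.4,0],"claw":-1}]'
```

```text
time_s: 6.75
tcp_pos: [0.5405, 0.1292, 0.0516]
tool_rot: [-3.14, 0.09, -0.003]
force: [-3.2, -0.0, 11.9]
width: -0.002
grip_force: 5.7
```

```bash
python3 -m pendant '[{"dr":[0,0,0],"offset":[0,-0.1,0],"claw":-1},{"dr":[0,0,0],"offset":[0,-0.2,0],"claw":-1},{"dr":[0,0,0],"offset":[0,-0.3,0],"claw":-1},{"dr":[0,0,0],"offset":[0,-0.4,0],"claw":-1},{"dr":[0,0,0],"offset":[0,-0.4,0],"claw":-1}]'
python3 - <<'E'
from h import *
c=cam('scene'); a=c['img'][210:310,330:470,::-1]
cv2.imwrite('pics/a3.png',cv2.resize(a,None,fx=5,fy=5,interpolation=cv2.INTER_CUBIC))
E
```

```text
time_s: 7.25
tcp_pos: [0.5408, 0.1332, 0.0516]
tool_rot: [-3.14, 0.09, -0.003]
force: [-2.8, -0.4, 10.5]
width: 0.002
grip_force: 5.7
```

View pics/a3.png

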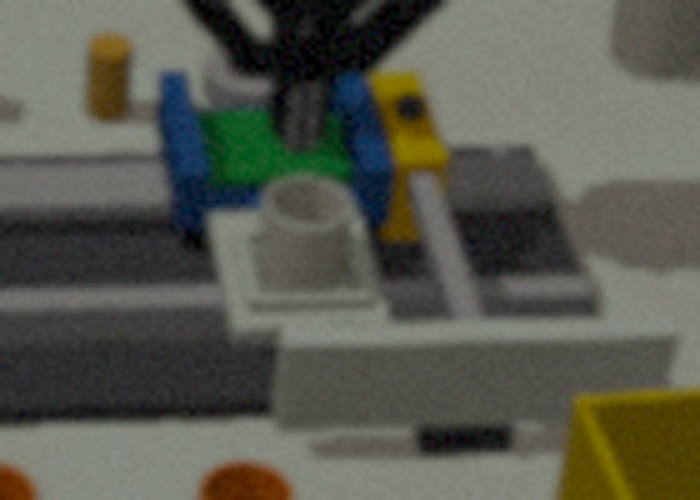

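The shoulder at (375,170) has all but reached the yellow stop at (395,180), and the crucible sits in its nest. I'll creep on until the force shows contact.

```bash
python3 -m pendant '[{"dr":[0,0,0],"offset":[0,-0.1,0],"claw":-1},{"dr":[0,0,0],"offset":[0,-0.2,0],"claw":-1},{"dr":[0,0,0],"offset":[0,-0.3,0],"claw":-1},{"dr":[0,0,0],"offset":[0,-0.3,0],"claw":-1}]'
```

```text
time_s: 7.7
tcp_pos: [0.5409, 0.136, 0.0515]
tool_rot: [-3.14, 0.09, -0.003]
force: [-2.7, -2.4, 11.0]
width: 0.0
grip_force: 5.7
```

```bash
python3 -m pendant '[{"dr":[0,0,0],"offset":[0,-0.1,0],"claw":-1},{"dr":[0,0,0],"offset":[0,-0.2,0],"claw":-1},{"dr":[0,0,0],"offset":[0,-0.2,0],"claw":-1}]'
```

```text
time_s: 8.0
tcp_pos: [0.5409, 0.1364, 0.0514]
tool_rot: [3.138, -0.088, 0.003]
force: [-2.4, -6.5, 11.4]
width: -0.002
grip_force: 5.7
```

The slider is against the stop: −6.5 N sideways, with the TCP hardly advancing. I'll lift straight up.

```bash
python3 -m pendant '[{"dr":[0,0,0],"offset":[0,0,-0.1],"claw":-1},{"dr":[0,0,0],"offset":[0,0,-0.25],"claw":-1},{"dr":[0,0,0],"offset":[0,0,-0.4],"claw":-1},{"dr":[0,0,0],"offset":[0,0,-0.6],"claw":-1},{"dr":[0,0,0],"offset":[0,0,-0.9],"claw":-1},{"dr":[0,0,0],"offset":[0,0,-1.5],"claw":-1},{"dr":[0,0,0],"offset":[0,0,-3],"claw":-1},{"dr":[0,0,0],"offset":[0,0,-6],"claw":-1},{"dr":[0,0,0],"offset":[0,0,-9],"claw":-1},{"dr":[0,0,0],"offset":[0,0,-10],"claw":-1}]'
python3 -m pendant '[{"dr":[0,0,0],"offset":[-1,2,-2],"claw":-1},{"dr":[0,0,0],"offset":[-3,5,-3],"claw":-1},{"dr":[0,0,0],"offset":[-5,9,-3],"claw":-1},{"dr":[0,0,0],"offset":[-7,13,-3],"claw":-1},{"dr":[0,0,0],"offset":[-9,17,-3],"claw":-1},{"dr":[0,0,0],"offset":[-9,20,-3],"claw":-1},{"dr":[0,0,0],"offset":[-9,21,-3],"claw":-1},{"dr":[0,0,0],"offset":[-9,21,-3],"claw":-1},{"dr":[0,0,0],"offset":[-9,21,-3],"claw":-1}]'
python3 - <<'E'
from h import *
c=cam('scene'); a=c['img'][200:310,330:470,::-1]; t=cam('top')
W=cloud(t); im=t['img'][:,:,::-1]; H,S,V=cv2.split(cv2.cvtColor(im,cv2.COLOR_BGR2HSV))
b=np.zeros(H.shape,bool); b[195:290,190:390]=1
p=W[(H>45)&(H<85)&(S>100)&b]; p=p[np.isfinite(p[:,2])]; print(len(p),np.median(p,0),p.min(0),p.max(0))
cv2.imwrite('pics/a4.png',np.hstack([cv2.resize(x,(400,314),interpolation=cv2.INTER_CUBIC) for x in(a,im[190:300,190:330])]))
E
```

```text
time_s: 9.0
tcp_pos: [0.542, 0.1385, 0.1529]
tool_rot: [-3.139, 0.09, -0.008]
force: [-0.1, -0.2, -0.5]
width: 0.001
grip_force: 0.0
time_s: 9.9
tcp_pos: [0.4387, -0.0659, 0.1795]
tool_rot: [-3.14, 0.09, 0.001]
force: [0.7, 0.8, 0.6]
width: -0.003
grip_force: 0.0
625 [0.53890431 0.12492702 0.05627361] [0.50974056 0.09098965 0.04834116] [0.56836821 0.1593203  0.06455395]
```

View pics/a4.png

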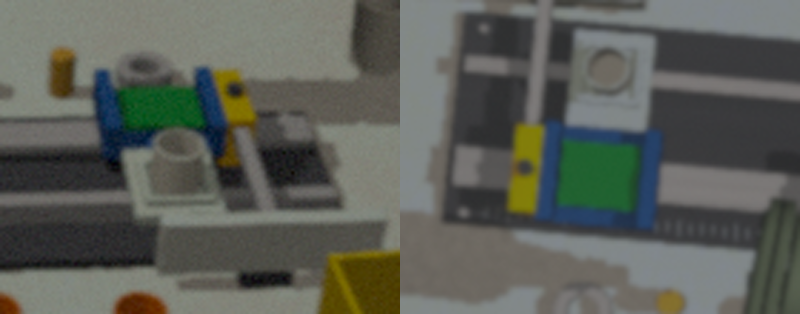

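The slider at (600,175) in the right half lies flush against the yellow stop at (527,170). The pad is up (z 0.056), the crucible is in its nest and the arm is clear.

```bash
python3 -c "from station import env; print(env.hand_in())"
```

```text
the job is handed in; nothing more can be done
None
```

The slider rests against the yellow stop with its pad up and holding, the crucible is in its nest, and the job is handed in; no verdict came back.

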